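# Find the rattling vial case and present it at the hatch

## Task

The vial carrier in one of the three sealed cases has come loose. Working from the left case to the right, lift each one clear of the desk, keep it over its place and shake it briskly lengthwise, to and fro several times, keeping it right way up, to find which one rattles; set the sound ones back down where they stood, and take the rattling one to the blue handover mat in front of the hatch. Finish holding it there, still and level, a good hand's breadth (10 to 25 cm) above the middle of the mat, without putting it down; leave the bottles and the marker alone.

Things in the scene. Friction and masses are not known exactly. Their poses are not given: they have to be found in the camera images.
- case_1_center (a point): centre (22 mm above the underside) of one of three identical sealed cases (left, middle, right; the number says neither its place nor whether it rattles): white tray, grey rim, clear cover, 110 mm long (116 over the end clasps), 50 wide, 44 high, about 0.25 kg in all. x along its length, which points roughly away from the robot, y across (grasp it so), z up
- case_1_carrier (a joint): place of the orange vial carrier (80 g, seen through the clear cover) along the case's x, in rad on a floor crowned to 0.15 m radius: 0 = middle, + towards +x, stops at -0.147 and 0.147 (22 mm); starts within 0.016. Clamped in two cases: never shifts. Loose in one: stays till shaken lengthwise or rocked, then slides, knocks on its stops and comes to rest at either end
- case_2_center (a point): centre (22 mm above the underside) of one of three identical sealed cases (left, middle, right; the number says neither its place nor whether it rattles): white tray, grey rim, clear cover, 110 mm long (116 over the end clasps), 50 wide, 44 high, about 0.25 kg in all. x along its length, which points roughly away from the robot, y across (grasp it so), z up
- case_2_carrier (a joint): place of the orange vial carrier (80 g, seen through the clear cover) along the case's x, in rad on a floor crowned to 0.15 m radius: 0 = middle, + towards +x, stops at -0.147 and 0.147 (22 mm); starts within 0.016. Clamped in two cases: never shifts. Loose in one: stays till shaken lengthwise or rocked, then slides, knocks on its stops and comes to rest at either end
- case_3_center (a point): centre (22 mm above the underside) of one of three identical sealed cases (left, middle, right; the number says neither its place nor whether it rattles): white tray, grey rim, clear cover, 110 mm long (116 over the end clasps), 50 wide, 44 high, about 0.25 kg in all. x along its length, which points roughly away from the robot, y across (grasp it so), z up
- case_3_carrier (a joint): place of the orange vial carrier (80 g, seen through the clear cover) along the case's x, in rad on a floor crowned to 0.15 m radius: 0 = middle, + towards +x, stops at -0.147 and 0.147 (22 mm); starts within 0.016. Clamped in two cases: never shifts. Loose in one: stays till shaken lengthwise or rocked, then slides, knocks on its stops and comes to rest at either end
- mat_top (a point): middle of the top face of the blue handover mat, 130 x 130 mm, 3 mm thick with a thin white line round it, fixed to the desk between the cases and the hatch
- strip_bottle: loose bystander: white test strip bottle with a black cap, 50 mm across, 133 mm tall, origin under its centre, standing to the left of the cases
- dropper: loose bystander: white dropper bottle, 26 mm across, 62 mm tall, origin under its centre, standing behind the middle case
- marker: loose bystander: black marker pen, 138 mm long, 12 mm thick, lying on the desk between the left and the middle case; origin under its middle

How it is judged:
By the outcome, as a careful person would: the job done as asked, in the order asked, and still so for the second after the job is handed in, while the arm keeps its last pose, push and grip.
It also fails if it takes over 72 s, if anything falls off the work surface, if the arm or the gripper's body presses on something with over 40 N, if the wrist force passes 120 N, or if a joint passes its speed limit or range.

## Robot

A 6-joint arm with a two-finger parallel gripper is mounted at the origin on a cart in front of the work surface, level with it; the furniture and walls round the work are solid. World frame = base frame: x ahead of the robot, y to its left, z up, the work surface at z = 0. Lengths are in m, angles in rad, forces in N, time in s.
With the tool pointing down it reaches from about 0.35 to 0.8 m from the base axis. Payload 7.3 kg.
Tool frame: the origin (TCP) lies between the finger pads; the fingertips stand 25 mm ahead of it and the grasp point (between the pads) lies 6 mm ahead of it (r.tip_extent is the distance from the TCP to the fingertips, in m); z points along the fingers, y is the direction in which the jaws open and shut (so a half turn about z gives the same grasp; the last joint's range is limited). The gripper opens to 85 mm and grips with 20 to 120 N. Pads are 22 mm wide; open, the fingers measure 114 mm over their backs; the gripper's body (76 mm by 85 mm) begins 54 mm behind the grasp point. The pads swing forward as they close: fully open they stand 13 mm farther back than shut.
Start: joints at [1.009, 0.342, 1.524, -0, 1.275, -0.146], TCP at [0.212, 0.48, 0.256] pointing down, gripper open.
Joint ranges: [-2.53, 2.53], [-0.77, 2.02], [0.04, 2.7], [-1, 4.14], [0.28, 2.66], [-3.11, 3.11]. Speed limits (rad/s): [2.57, 2.57, 3.14, 3.14, 3.14, 3.14].

## Interface

Orientations are given as a unit quaternion [x, y, z, w].
In Python, from workcell import r, command_gripper, optics gives the robot as it stands. The module is installed in compiled form; this text tells all that it offers. Calls block until the motion is done:
- r.reach(position, orientation): joint-space move of the TCP to a pose.
- r.move_straight(position, orientation=None, speed=0.15, max_force=None): straight line of the TCP; orientation=None keeps the orientation; speed is the mean speed in m/s. With max_force (N) it stops when the force on the tool has changed by that much, and returns True; else False.
- r.movej(angles): joint-space move.
- command_gripper(opening, force=None): finger opening in m; force is the grip in N (None keeps the last); returns when the fingers have stopped.
- r.hold(seconds).
- r.solve_ik(position, orientation): joint angles nearest the present ones, or None.
- r.read_state(): the state.
- optics.get_image(name): name is "scene" or "top" or "wrist"; returns (picture, depth): 384x512x3 uint8, red, green, blue; 384x512 float32, m along the optical axis (not along the pixel's ray), 0 where there is no reading.
- optics.camera_model(name): a dict with "K" (3x3 intrinsics, pixels), "R" (3x3) and "t" (3): a world point X has camera coordinates R X + t; the wrist camera has in their place "tool_from_camera" (4x4, takes a point from camera to tool coordinates, whose origin is the TCP and whose axes are the flange's). Camera axes: x right, y down, z forward; pixel columns grow to the right and rows downward; lengths in m; the calibration is good to about 2 mm. A picture is of the moment at which its call begins: read the wrist's pose just before it. camera_model takes no time and is no camera call.
A pose or a line that the arm cannot do raises r.PlanningError and nothing moves.
- r.finish_job(): hands the job in, once; it reports no verdict.
The state is a dict: "time_s": time; "joint_positions": joint angles; "dq": joint speeds; "tau": joint torques, N m; "eef_pos": TCP position; "eef_rot": TCP orientation; "contact_force": force on the tool from outside, world axes, zero at the start; "torque": the same for the moment, N m; "grip_width": finger opening in m.
Only numpy, scipy, OpenCV 4.12 (cv2) and the standard library are available. Lean on these libraries where they do the work, as an engineer would, in place of code of your own. Each camera call takes 0.05 s, during which the arm holds its last target.

## Working session

There is one attempt and no reset: what is moved stays moved. The work goes in short steps, each a Python script; the robot and the scene stay as the last script left them, time stands still between calls to the robot, and variables do not carry over. Pictures are saved under pics/ and viewed, and the job is handed in when it is done.

```bash
mkdir -p pics; ls; python3 - <<'E'
from workcell import r, command_gripper, optics
import cv2, numpy as np
for n in ["scene","top"]:
    im,d=optics.get_image(n); cv2.imwrite(f"pics/{n}0.png",im[:,:,::-1]); np.savez(f"{n}0.npz",im=im,d=d)
    print(n,optics.camera_model(n))
s=r.read_state();print(s, r.tip_extent)
print(optics.camera_model("wrist"))
E
```

```text
pics
scene {'K': array([[488.72669773,   0.        , 260.3643969 ],
       [  0.        , 488.72669773, 196.26873564],
       [  0.        ,   0.        ,   1.        ]]), 'R': array([[-0.95549978,  0.29476203, -0.0116411 ],
       [ 0.26133996,  0.82753563, -0.49687644],
       [-0.13682689, -0.47780762, -0.86774321]]), 't': array([ 0.48309683, -0.21784107,  1.34475936])}
top {'K': array([[411.79764111,   0.        , 254.68695695],
       [  0.        , 411.79764111, 191.35399719],
       [  0.        ,   0.        ,   1.        ]]), 'R': array([[-2.00139077e-02, -9.99799689e-01,  1.57016982e-04],
       [-9.93038440e-01,  1.98603275e-02, -1.16104369e-01],
       [ 1.16077993e-01, -2.47962602e-03, -9.93237006e-01]]), 't': array([0.08580511, 0.5256669 , 1.00428414])}
{'time_s': 0.1, 'joint_positions': array([ 1.00898952e+00,  3.42678944e-01,  1.52495173e+00,  2.78083620e-05,
        1.27538190e+00, -1.46002679e-01]), 'dq': array([ 0.00031955, -0.00165946, -0.00288605, -0.00063891,  0.00027891,
        0.00131013]), 'tau': array([ 2.30698897e-03, -4.34444225e+01, -2.46491379e+01, -5.2
[... 183 characters left out ...]
.58519249e-04]), 'contact_force': array([0.36716285, 0.42484879, 0.23065531]), 'torque': array([-0.01069994, -0.04322338,  0.03410269]), 'grip_width': 0.08559329716924997} 0.025
{'K': array([[324.709644  ,   0.        , 255.42924432],
       [  0.        , 324.709644  , 189.95540556],
       [  0.        ,   0.        ,   1.        ]]), 'tool_from_camera': array([[-3.25002605e-05, -9.62844966e-01, -2.70054755e-01,
         6.82206082e-02],
       [ 9.99999631e-01,  2.00505306e-04, -8.35222372e-04,
         9.71763956e-04],
       [ 8.58337068e-04, -2.70054682e-01,  9.62844604e-01,
        -1.17490880e-01],
       [ 0.00000000e+00,  0.00000000e+00,  0.00000000e+00,
         1.00000000e+00]])}
```

View pics/scene0.png

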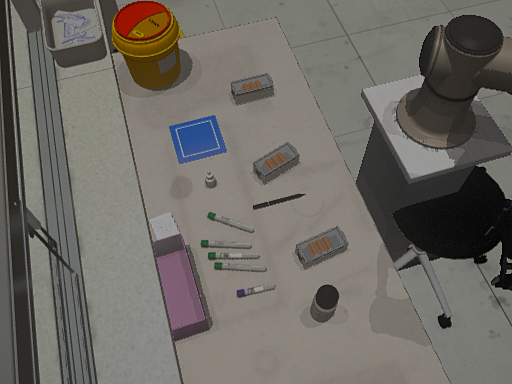

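View pics/top0.png

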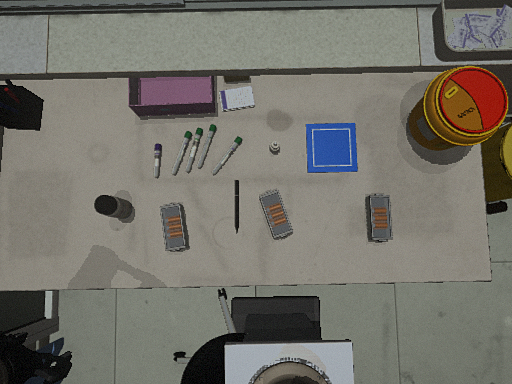

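The top view shows the left case at about (174,227), the middle one at (275,214), the right one at (379,218), the mat at (331,148), the marker at (237,207), the dropper at (275,147) and the strip bottle at (113,206).

```bash
cat > helpers.py <<'E'
import numpy as np, cv2
def cloud(d,cm):
    K,R,t=cm["K"],cm["R"],cm["t"]
    v,u=np.mgrid[:d.shape[0],:d.shape[1]]
    c=np.stack([(u-K[0,2])/K[0,0]*d,(v-K[1,2])/K[1,1]*d,d],-1)
    return (c-t)@R   # R^T (c-t)
E
python3 - <<'E'
from workcell import optics
from helpers import *
for n,rois in [("top",[(150,195,200,260),(250,180,300,245),(355,185,403,250),(90,190,135,225),(228,175,246,238),(266,135,285,156),(300,118,362,178)]),("scene",[(285,220,360,275),(245,137,308,187),(222,65,282,108)])]:
    f=np.load(n+"0.npz"); im=f["im"]; W=cloud(f["d"],optics.camera_model(n))
    for (a,b,c,e) in rois:
        P=W[b:e,a:c].reshape(-1,3); col=im[b:e,a:c].reshape(-1,3).astype(int)
        print(n,(a,b),"desk z med",np.median(P[:,2]).round(4),end=" ")
        zmax=np.percentile(P[:,2],99.5); 
        for lo in (0.006,0.025,0.036):
            q=P[(P[:,2]>lo)]
            if len(q)<8: continue
            rc=cv2.minAreaRect((q[:,:2]*1000).astype(np.float32))
            print(lo,len(q),np.round(rc[0],1),np.round(rc[1],1),round(rc[2],1),end=" | ")
        print("zmax",zmax.round(4))
    if n=="top":
        m=(im[...,2].astype(int)>im[...,0]+80)&(np.abs(W[...,2])<.02)
        m[:, :290]=0; q=W[m]; print("mat",len(q),cv2.minAreaRect((q[:,:2]*1000).astype(np.float32)),q.mean(0))
    im2=cv2.resize(im[180:260,140:410] if n=="top" else im[50:290,200:380],None,fx=2.9,fy=2.9,interpolation=cv2.INTER_CUBIC)
    cv2.imwrite(f"pics/{n}crop.png",im2[...,::-1][:600])
E
```

```text
top (150, 195) desk z med 0.001 0.006 1051 [452.1 195.2] [116.8 222.5] 6.7 | 0.025 997 [452.1 195.2] [116.8 222.5] 6.7 | 0.036 958 [452.2 195.1] [115.8 223. ] 6.4 | zmax 0.0471
top (250, 180) desk z med 0.0008 0.006 961 [474.   25.9] [126.1 115.8] 5.3 | 0.025 944 [468.8  35.4] [116.8  93.6] 4.2 | 0.036 932 [468.5  37.8] [114.9  94.2] 6.9 | zmax 0.0474
top (355, 185) desk z med 0.0016 0.006 1124 [458.1 -91.7] [337.  116.2] 88.9 | 0.025 1034 [458.1 -91.7] [337.  116.2] 88.9 | 0.036 974 [459.4 -91.7] [337.  113.7] 88.9 | zmax 1.0585
top (90, 190) desk z med 0.002 0.006 685 [442.2 262.4] [372.6  48.7] 71.8 | 0.025 639 [463.8 257.1] [372.9  48.3] 79.8 | 0.036 611 [463.8 257.1] [372.9  48.3] 79.8 | zmax 0.1349
top (228, 175) desk z med 0.0004 0.006 184 [478.1 123.2] [160.4  51.5] 14.8 | zmax 1.0585
top (266, 135) desk z med 0.0007 0.006 98 [641.1  22.6] [22.  24.3] 17.4 | 0.025 79 [641.2  22.5] [23.  21.7] 89.0 | 0.036 46 [642.7  22.9] [16.7 16.9] 36.6 | zmax 0.0602
top (300, 118) desk z med 0.0023 0.006 215 [540.5 -78.2] [152.3 381.1] 62.3 | 0.025 20 [407.1  77.8] [0. 0.] 0.0 | 0.036 20 [407.1  77.8] [0. 0.] 0.0 | zmax 1.0585
mat 2205 ((387.44207763671875, -108.14688110351562), (134.36572265625, 648.3430786132812), 85.95694732666016) [ 0.6403393  -0.12671258  0.00332318]
scene (285, 220) desk z med 0.0006 0.006 1291 [577.1 441.1] [529.1 109.4] 50.7 | 0.025 1144 [577.1 441.1] [529.2 109.2] 50.7 | 0.036 1045 [577.1 441.1] [529.2 109.1] 50.7 | zmax 0.0465
scene (245, 137) desk z med 0.0008 0.006 1080 [596.8 304.9] [771.9 113.4] 65.9 | 0.025 910 [601.6 316. ] [747.7 113.1] 65.9 | 0.036 802 [601.5 316.1] [747.7 112.9] 65.9 | zmax 0.0469
scene (222, 65) desk z med 0.0009 0.006 919 [543.4 182.1] [1036.7  139.7] 80.0 | 0.025 734 [548.1 211.6] [980.2 117.6] 78.6 | 0.036 613 [548.3 211.5] [980.3 116.3] 78.6 | zmax 0.0463
```

View pics/topcrop.png

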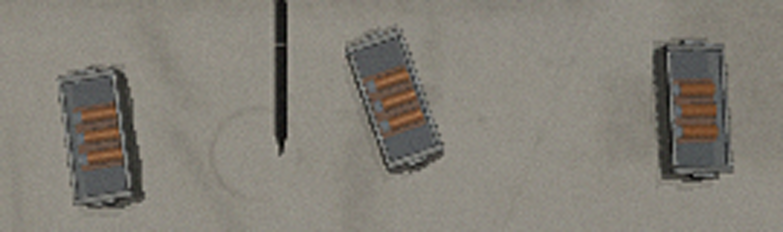

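Depth dropouts are spoiling the rectangles, so I'm filtering them out and taking connected components.

```bash
cat >> helpers.py <<'E'
def measure(im,d,cm,verbose=True):
    W=cloud(d,cm); out=[]
    m=((d>0)&(W[...,2]>0.036)&(W[...,2]<0.056)&(W[...,0]>0.33)&(W[...,0]<0.62)&(W[...,1]<0.42)&(W[...,1]>-.3)).astype(np.uint8)
    n,l,st,_=cv2.connectedComponentsWithStats(m)
    for i in range(1,n):
        if st[i,4]<300: continue
        q=W[l==i]; rc=cv2.minAreaRect((q[:,:2]*1000).astype(np.float32))
        p=q[:,:2]-q[:,:2].mean(0); w,v=np.linalg.eigh(p.T@p); a=v[:,1]; a=a*np.sign(a[0])
        # orange
        o=W[(l==i)&(im[...,0].astype(int)>im[...,2]+40)]
        b=cv2.boxPoints(rc)/1000; e=b[1]-b[0]; e2=b[2]-b[1]; e=e if np.hypot(*e)>np.hypot(*e2) else e2; e=e/np.hypot(*e); e*=np.sign(e[0])
        c=np.array(rc[0])/1000
        out.append((c,np.arctan2(e[1],e[0])))
        if verbose: print("case n",len(q),"c",c.round(4),"mean",q.mean(0).round(4),"size",np.round(rc[1],1),"yaw rect %.3f pca %.3f"%(out[-1][1],np.arctan2(a[1],a[0])),"orange",len(o),"along %.4f"%(((o[:,:2]-c)@e).mean() if len(o) else np.nan))
    return sorted(out,key=lambda t:-t[0][1])
E
python3 - <<'E'
from workcell import optics
from helpers import *
for n in ("top","scene"):
    f=np.load(n+"0.npz"); im=f["im"]; d=f["d"]; cm=optics.camera_model(n); print(n); measure(im,d,cm)
    W=cloud(d,cm)
    for nm,lo,hi,box in [("bottle",.05,.14,(.35,.6,.26,.45)),("dropper",.02,.07,(.6,.7,-.02,.06)),("marker",.005,.02,(.38,.6,.07,.15))]:
        m=(d>0)&(W[...,2]>lo)&(W[...,2]<hi)&(W[...,0]>box[0])&(W[...,0]<box[1])&(W[...,1]>box[2])&(W[...,1]<box[3])
        q=W[m]
        if len(q): print(nm,len(q),q.min(0).round(3),q.max(0).round(3),q.mean(0).round(3))
    m=((d>0)&(im[...,2].astype(int)>im[...,0]+80)&(np.abs(W[...,2])<.02)&(W[...,1]<0)&(W[...,1]>-.25)).astype(np.uint8)
    q=W[m>0]; print("mat",cv2.minAreaRect((q[:,:2]*1000).astype(np.float32)),q.mean(0).round(4))
E
```

```text
top
case n 922 c [0.4695 0.0248] mean [0.4695 0.0249 0.0423] size [115.5  50.2] yaw rect 0.317 pca 0.317 orange 151 along -0.0009
case n 956 c [ 0.4565 -0.2333] mean [ 0.4563 -0.2328  0.0423] size [114.1  51.3] yaw rect 0.008 pca 0.014 orange 144 along -0.0025
case n 945 c [0.4427 0.28  ] mean [0.4425 0.2795 0.042 ] size [115.9  51.1] yaw rect 0.142 pca 0.146 orange 151 along 0.0005
bottle 567 [0.388 0.279 0.05 ] [0.516 0.441 0.136] [0.491 0.409 0.112]
dropper 86 [0.63  0.011 0.022] [0.652 0.034 0.061] [0.64  0.023 0.04 ]
marker 198 [0.393 0.072 0.005] [0.6   0.135 0.015] [0.498 0.121 0.009]
mat ((387.44207763671875, -108.14688110351562), (134.36572265625, 648.3430786132812), 85.95694732666016) [ 0.6403 -0.1267  0.0033]
scene
case n 606 c [ 0.4579 -0.2342] mean [ 0.459  -0.2322  0.0415] size [117.   56.3] yaw rect 0.028 pca 0.018 orange 84 along 0.0024
case n 791 c [0.4727 0.0248] mean [0.4725 0.0258 0.0417] size [117.5  53.6] yaw rect 0.288 pca 0.312 orange 124 along 0.0027
case n 1034 c [0.4444 0.2794] mean [0.4456 0.28   0.0416] size [116.7  52.5] yaw rect 0.128 pca 0.149 orange 158 along 0.0050
bottle 673 [0.473 0.398 0.05 ] [0.52  0.443 0.137] [0.5   0.425 0.114]
dropper 109 [0.632 0.017 0.02 ] [0.658 0.037 0.061] [0.645 0.028 0.038]
marker 187 [0.405 0.076 0.005] [0.599 0.143 0.014] [0.502 0.123 0.008]
mat ((644.7600708007812, -127.62995910644531), (127.87826538085938, 131.79055786132812), 0.307770311832428) [ 0.6443 -0.1274  0.0028]
```

Both cameras agree to about 3 mm, and the sizes fit: cases about 116x51 mm with tops at 42–44 mm, mat about 130 mm. I'm checking IK and joint rates for the shakes before moving.

```bash
cat >> helpers.py <<'E'
CASES={"L":(0.4437,0.2797,0.145),"M":(0.471,0.025,0.315),"R":(0.4575,-0.2335,0.015)}
MAT=(0.642,-0.127)
ZG=0.024+0.006
def quat(psi):  # tool down, tool x towards -case x
    y=psi+np.pi
    return np.array([np.cos(y/2),np.sin(y/2),0,0])
def pic(optics,n,f,sc=1):
    im,d=optics.get_image(n); cv2.imwrite("pics/"+f,im[...,::-1]); return im,d
E
python3 - <<'E'
from workcell import r
from helpers import *
from scipy.spatial.transform import Rotation as Ro
print(Ro.from_quat(r.read_state()["eef_rot"]).as_matrix().round(2), Ro.from_quat(quat(.145)).as_matrix().round(2))
for k,(x,y,p) in CASES.items():
    e=np.array([np.cos(p),np.sin(p),0]);
    for z in (.25,ZG): print(k,z,r.solve_ik([x,y,z],quat(p)))
    c=np.array([x,y,.13]); a=[r.solve_ik(c+s*e*.025,quat(p)) for s in (-1,1)]
    print("dq per 50mm",np.round(a[1]-np.array(a[0]),3))
print(r.solve_ik([*MAT,.2],quat(0)))
E
```

```text
[[-0.91  0.4  -0.  ]
 [ 0.4   0.91 -0.  ]
 [ 0.   -0.   -1.  ]] [[-0.99 -0.14  0.  ]
 [-0.14  0.99  0.  ]
 [-0.    0.   -1.  ]]
L 0.25 [ 4.16277155e-01  3.46277411e-01  1.53587126e+00 -4.44089210e-16
  1.25944399e+00 -1.29951917e+00]
L 0.03 [ 4.16277155e-01  6.31842907e-01  1.77516782e+00 -4.44089210e-16
  7.34581931e-01 -1.29951917e+00]
dq per 50mm [-0.026  0.07  -0.128  0.     0.057 -0.026]
M 0.25 [-1.09668081e-01  2.50142392e-01  1.67359411e+00 -4.44089210e-16
  1.21785615e+00 -1.99546441e+00]
M 0.03 [-1.09668081e-01  5.69962298e-01  1.92290825e+00 -4.44089210e-16
  6.48722106e-01 -1.99546441e+00]
dq per 50mm [ 0.044  0.074 -0.127  0.     0.054  0.044]
R 0.25 [-6.21214693e-01  3.26534296e-01  1.56513963e+00 -4.44089210e-16
  1.24991873e+00 -2.20701102e+00]
R 0.03 [-6.21214693e-01  6.18773517e-01  1.80607222e+00 -4.44089210e-16
  7.16746920e-01 -2.20701102e+00]
dq per 50mm [ 0.059  0.068 -0.122  0.     0.054  0.059]
[-3.12305531e-01  6.24754734e-01  1.21297533e+00 -4.44089210e-16
  1.30386259e+00 -1.88310186e+00]
```

```bash
cat >> helpers.py <<'E'
def grasp(k,r,cg,optics):
    x,y,p=CASES[k]; q=quat(p)
    cg(0.085,50)
    r.reach([x,y,0.16],q)
    hit=r.move_straight([x,y,ZG],speed=0.12,max_force=15)
    s=r.read_state(); print("down",hit,s["eef_pos"].round(4),s["contact_force"].round(2))
    cg(0.03,50)
    s=r.read_state(); print("grip width",s["grip_width"].round(4))
    r.move_straight([x,y,ZG+0.10],speed=0.12); r.hold(0.2)
    s=r.read_state(); print("lifted",s["eef_pos"].round(4),"w",s["grip_width"].round(4),"F",s["contact_force"].round(2),"t",s["time_s"])
    pic(optics,"wrist",f"w_{k}_before.png"); pic(optics,"scene",f"s_{k}_before.png")
def shake(k,r,optics,n=5,amp=0.025,speed=0.4):
    x,y,p=CASES[k]; c=np.array([x,y,ZG+0.10]); e=np.array([np.cos(p),np.sin(p),0])
    for i in range(n):
        for s in (1,-1): r.move_straight(c+s*amp*e,speed=speed)
    r.move_straight(c,speed=0.15); r.hold(0.5)
    s=r.read_state(); print("shaken",s["eef_pos"].round(4),"w",s["grip_width"].round(4),"F",s["contact_force"].round(2),"T",s["torque"].round(3),"t",s["time_s"])
    pic(optics,"wrist",f"w_{k}_after.png"); pic(optics,"scene",f"s_{k}_after.png")
E
python3 - <<'E'
from workcell import r, command_gripper as cg, optics
from helpers import *
grasp("L",r,cg,optics)
E
```

```text
down False [0.4441 0.28   0.0306] [-0.14 -0.35  0.97]Traceback (most recent call last):
  File "<stdin>", line 3, in <module>
  File "helpers.py", line 37, in grasp
    s=r.read_state(); print("grip width",s["grip_width"].round(4))
                                         ^^^^^^^^^^^^^^^^^^^^^
AttributeError: 'float' object has no attribute 'round'
```

```bash
sed -i 's/s\["grip_width"\].round(4)/round(float(s["grip_width"]),4)/' helpers.py
python3 - <<'E'
from workcell import r, command_gripper as cg, optics
from helpers import *
k="L";x,y,p=CASES[k]
s=r.read_state(); print(s["grip_width"],s["time_s"])
r.move_straight([x,y,ZG+0.10],speed=0.12); r.hold(0.2)
s=r.read_state(); print("lifted",s["eef_pos"].round(4),"w",s["grip_width"],"F",s["contact_force"].round(2),"t",s["time_s"])
pic(optics,"wrist",f"w_{k}_before.png"); pic(optics,"scene",f"s_{k}_before.png")
E
```

```text
0.0493747488624961 3.1917
lifted [0.4434 0.2796 0.1292] w 0.049489224568324386 F [ 0.52 -0.27 -1.67] t 4.375
```

View pics/w_L_before.png

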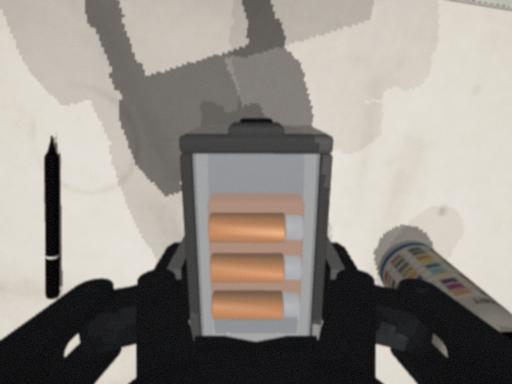

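View pics/s_L_before.png

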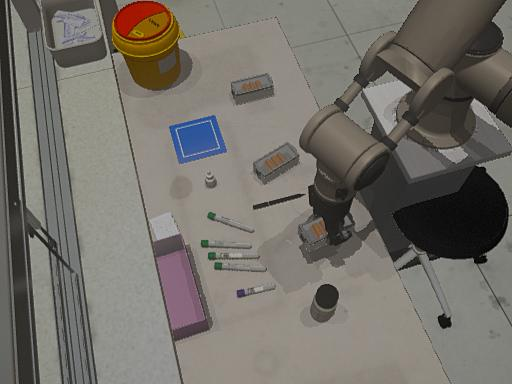

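The wrist camera looks straight through the clear cover. The case is held squarely, with vials at rows 227, 267 and 305 and the case's robot-side end at row about 150. Next I shake it.

```bash

python3 - <<'E'
from workcell import r, command_gripper as cg, optics
from helpers import *
shake("L",r,optics)
E
```

```text
shaken [0.4436 0.2797 0.13  ] w 0.0495 F [ 0.25 -0.22 -2.63] T [-0.041  0.002 -0.005] t 8.0167
```

View pics/w_L_after.png

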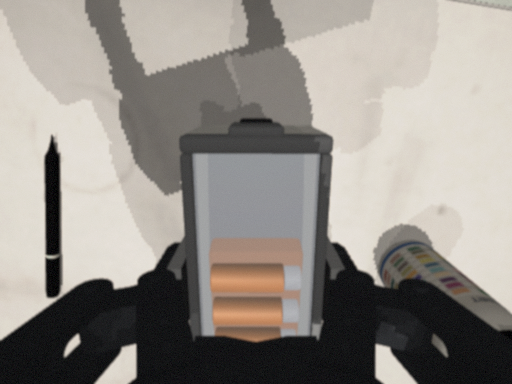

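The left case rattles: its top vial moved from row 227 to 278, so the carrier slid about 20 mm to the far end. You asked for each case to be tested from left to right and there's time for that. I'll put this one back on its spot, check the other two, then come back for it.

```bash
cat >> helpers.py <<'E'
def setdown(k,r,cg):
    x,y,p=CASES[k]
    r.move_straight([x,y,ZG+0.012],speed=0.12)
    hit=r.move_straight([x,y,ZG+0.0003],speed=0.03,max_force=8); r.hold(0.15)
    s=r.read_state(); print("set",hit,s["eef_pos"].round(4),"F",s["contact_force"].round(2))
    cg(0.085); r.move_straight([x,y,0.16],speed=0.15)
    print("t",r.read_state()["time_s"])
E
python3 - <<'E'
from workcell import r, command_gripper as cg, optics
from helpers import *
setdown("L",r,cg)
grasp("M",r,cg,optics)
E
```

```text
set True [0.4437 0.2797 0.0306] F [-0.76 -1.34  5.91]
t 11.0417
down False [0.4714 0.0251 0.0305] [-0.14  0.81 -0.18]
grip width 0.0495
lifted [0.4707 0.025  0.1293] w 0.0495 F [ 0.09 -0.54 -1.7 ] t 15.1
```

View pics/w_M_before.png

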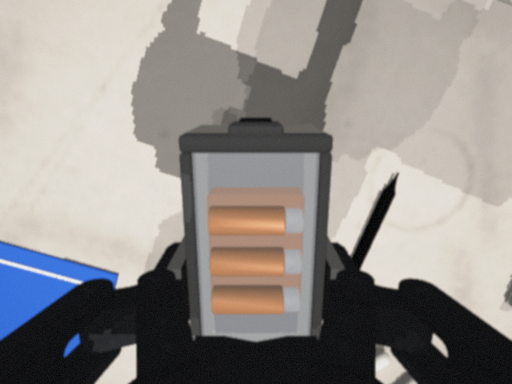

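View pics/s_M_before.png

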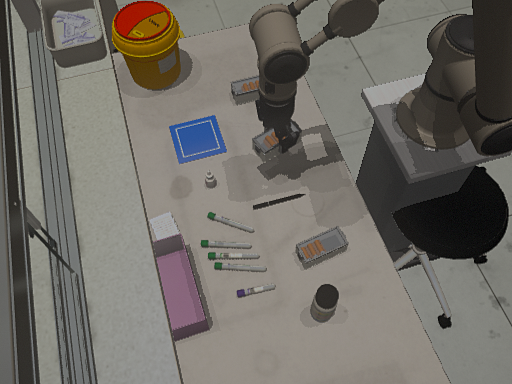

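The left case is back at its spot, near (321,246), and its carrier is visibly at one end. The middle case is held squarely, with vials at rows 220, 262 and 300. Shaking it, then setting it down and lifting the right one.

```bash

python3 - <<'E'
from workcell import r, command_gripper as cg, optics
from helpers import *
shake("M",r,optics)
E
```

```text
shaken [0.4709 0.0249 0.13  ] w 0.0496 F [-0.07 -0.08 -2.28] T [-0.047  0.033  0.008] t 18.7417
```

View pics/w_M_after.png

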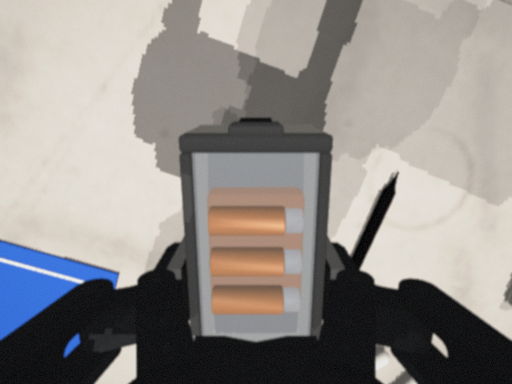

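The middle case is unchanged, with vials still at 220, 262 and 300, so it's sound. Back down it goes, then the right one.

```bash

python3 - <<'E'
from workcell import r, command_gripper as cg, optics
from helpers import *
setdown("M",r,cg)
grasp("R",r,cg,optics)
shake("R",r,optics)
b,a=[cv2.imread(f"pics/w_R_{t}.png") for t in("before","after")]
cv2.imwrite("pics/R_pair.png",cv2.resize(np.hstack([b,a]),(800,300)))
E
```

```text
set True [0.471  0.025  0.0306] F [-0.42 -0.43  5.01]
t 21.7667
down False [ 0.4579 -0.2337  0.0306] [-0.6  0.4 -0.3]
grip width 0.049
lifted [ 0.4572 -0.2333  0.1293] w 0.0496 F [ 0.11  0.33 -2.93] t 25.8417
shaken [ 0.4574 -0.2335  0.13  ] w 0.0494 F [ 0.07 -0.41 -2.91] T [-0.001 -0.015 -0.049] t 29.4833
```

View pics/R_pair.png

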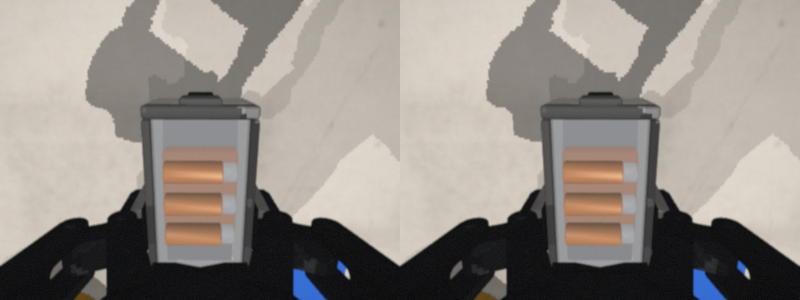

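View pics/s_R_after.png

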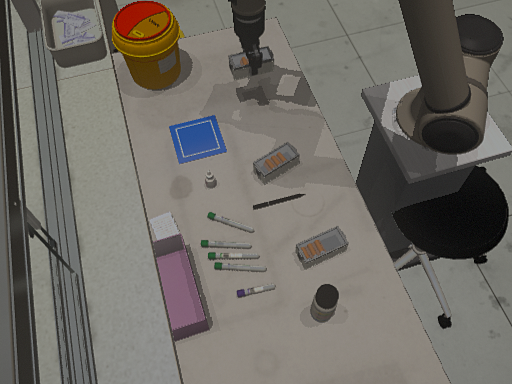

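The right case is sound too, with no change between the before and after pictures. I'll set it down, check the top view, and fetch the left one.

```bash

python3 - <<'E'
from workcell import r, command_gripper as cg, optics
from helpers import *
setdown("R",r,cg)
grasp("L",r,cg,optics)
x,y,p=CASES["L"]
r.move_straight([x,y,0.19],speed=0.15)
im,d=pic(optics,"top","top_mid.png"); measure(im,d,optics.camera_model("top"))
print(r.solve_ik([*MAT,.18],quat(0)))
E
```

```text
set True [ 0.4575 -0.2335  0.0306] F [0.31 0.43 5.81]
t 32.5083
down False [0.4441 0.2799 0.0306] [0.56 0.21 0.17]
grip width 0.0494
lifted [0.4434 0.2795 0.1293] w 0.0494 F [ 1.05  0.57 -1.39] t 37.425
case n 917 c [0.4696 0.0246] mean [0.4693 0.0247 0.0422] size [115.7  50.1] yaw rect 0.317 pca 0.315 orange 174 along -0.0011
case n 952 c [ 0.4564 -0.2326] mean [ 0.4559 -0.2325  0.0423] size [114.1  51. ] yaw rect 0.014 pca 0.013 orange 172 along -0.0035
[-3.12305531e-01  6.40918089e-01  1.24004925e+00 -4.44089210e-16
  1.26062532e+00 -1.88310186e+00]
```

View pics/top_mid.png

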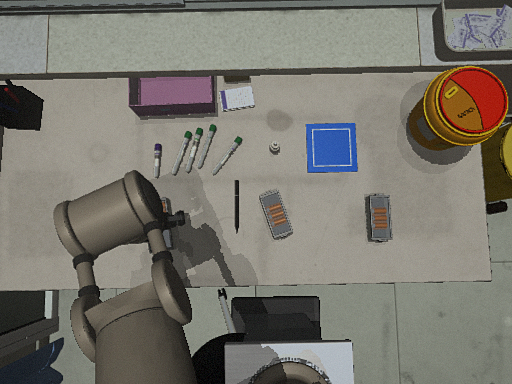

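View pics/w_L_before.png

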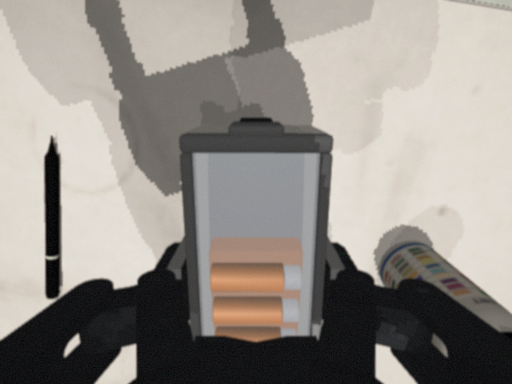

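The sound cases are within 1 mm of where they started, the bystanders are untouched, and the rattling case is held level with its carrier at the far end. Carrying it to the mat.

```bash

python3 - <<'E'
from workcell import r, command_gripper as cg, optics
from helpers import *
try: r.move_straight([*MAT,.18],quat(0),speed=0.2)
except r.PlanningError as e:
    print(e); r.reach([*MAT,.18],quat(0))
r.hold(1.0)
s=r.read_state(); print(s["eef_pos"].round(4),s["eef_rot"].round(4),s["grip_width"],np.abs(s["dq"]).max(),s["contact_force"].round(2),s["time_s"])
pic(optics,"wrist","w_end.png"); pic(optics,"scene","s_end.png"); im,d=pic(optics,"top","t_end.png")
cm=optics.camera_model("scene")
im2,d2=optics.get_image("scene"); W=cloud(d2,cm)
m=(d2>0)&(np.hypot(W[...,0]-MAT[0],W[...,1]-MAT[1])<.07)&(W[...,2]>.05)&(W[...,2]<.24)
q=W[m]; print("z pct",np.percentile(q[:,2],[1,10,50,90]).round(3) if len(q) else None, q[:,:2].min(0),q[:,:2].max(0))
E
python3 -c "
import cv2,numpy as np
a=cv2.imread('pics/s_end.png');b=cv2.imread('pics/w_end.png');cv2.imwrite('pics/end_pair.png',cv2.resize(np.hstack([a,b]),(800,300)))"
```

```text
[ 0.642 -0.127  0.18 ] [-0.  1. -0. -0.] 0.04963677900612208 0.001213947891228508 [ 0.05  0.33 -1.86] 41.5417
z pct [0.15  0.159 0.19  0.213] [ 0.58432678 -0.15369829] [ 0.70099895 -0.062597  ]
```

View pics/end_pair.png

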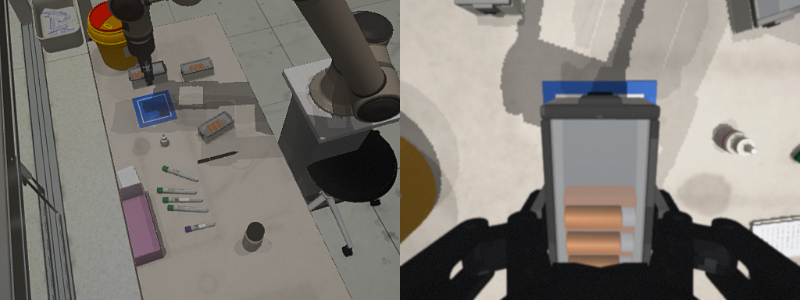

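View pics/t_end.png

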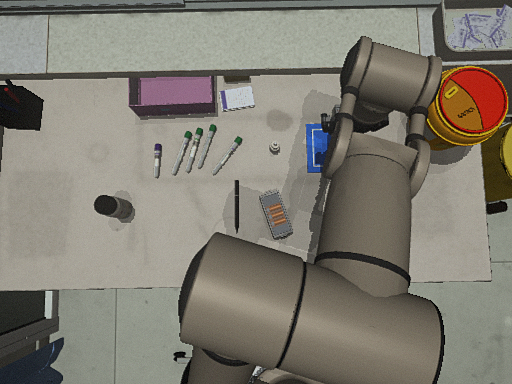

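The wrist picture shows the case over the blue mat, level, with the carrier still at the far end. Scene depth puts its underside at about 0.15 m and its centre at x≈0.643. The bystanders and the two sound cases are in place.

```bash
python3 -c "
from workcell import r
r.finish_job()"
```

```text
the job is handed in; nothing more can be done
```

The left case is the one that rattles. The arm is now holding it still and level over the middle of the blue mat, with its underside about 15 cm up, and the job is handed in.

- **Testing:** I lifted each case 10 cm, left to right, and shook it lengthwise over its place five times to and fro. The left case's carrier slid about 20 mm to the far end. The middle and right carriers did not shift in the before and after wrist pictures.
- **Order:** The left case rattled on the first test. I set it back on its spot, tested the other two because you asked for each one, and then went back for it.
- **Sound cases:** The top camera showed both within about 1 mm of where they started.
- **Final hold:** The gripper was at (0.642, -0.127, 0.180) m, pointing straight down and practically motionless. In the wrist picture the loose carrier was still at the far end. Scene-camera depth agreed on the case's height and its place along x, but part of the case was hidden, so its place along y rests on the gripper position.
- **Bystanders:** The bottles and the marker look unmoved in the last pictures.
- **Limits:** It took about 42 s of the 72 s allowed. The forces I read out at the stops stayed at about 6 N or less.

No check failed. One script stopped on a print error during the first grasp; nothing was disturbed and I carried on from there.

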